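Check, load and index a wheel blank

TASK

Pick up the brass wheel blank by its hub, hold it level over the mirror with its middle at the height of the pointer for a good second so that its underside can be checked, then lower it all the way into the round nest of the indexing fixture before letting go of it. Then grip the fixture's black knob and turn it clockwise, counting the clicks, from its home stop to the third stop and never over into the fourth, and finish the program while still gripping the knob there, at rest. Leave the tin, the hammer and the jar where they are.

Things in the scene. Friction and masses are not known exactly. Their poses are not given: they have to be found in the camera images.
- blank_mid (a point): Middle of the brass wheel blank, a loose part of 0.15 to 0.31 kg on the bench: a flat disc 60 mm across, 10 mm thick, with a round hub 24 mm across on top; 42 mm high in all, this point 21 mm above its underside. The hub runs from 11 mm below to 21 mm above this point; grip it about 10 mm above this point. z is up; its yaw does not matter.
- view (a point): Where the blank's middle is to be held for viewing: 130 mm above the bench on the axis of a fixed round mirror (96 mm across, 11 mm high). A level steel pointer at this height ends 57 mm short of it; the pointer's post, 12 mm thick and 138 mm high, stands 105 mm from the mirror's axis along this point's +x. z is up.
- nest (a point): Centre of the floor of the steel nest on the indexing fixture, 44 mm above the bench: a flat round cup, 66 mm across inside, rim 6 mm high and 76 mm across outside. Seated, the blank lies flat on this floor, its middle 21 mm above this point. The nest turns with the knob. z is up; y is along the fixture's base (120 x 250 mm), with the knob's axis 130 mm from here along -y.
- knob_grip (a point): Grip point on the upright axis of the fixture's black knob, 78 mm above the bench. Its bar is 48 mm long along this point's x, 16 mm thick along y; its top is 11 mm above this point, and a flange 54 mm across begins 23 mm below it. A pale line on the bar's -x end points to one engraved line on the housing per stop. Turns with the knob; z is up.
- knob (a joint): Knob angle, rad, growing clockwise seen from above (yaw of knob_grip falls): 0 at the home stop, where it starts; click stops every 0.349 rad (20 degrees): first 0.349, second 0.698, third 1.047, fourth 1.396, fifth 1.745 (the end). In between, a torque of at most about 0.13 N m draws it to the nearer stop, and it tips over half-way between two.
- tin_mid (a point): Bystander: middle of a closed round aluminium tin, 70 mm across and 26 mm high, no hub, standing on the bench; the tin and the blank may have changed places.
- mallet: Bystander: a hammer lying on the bench along its x axis, 260 mm long, its head at +x; origin under the middle of its length.
- jar: Bystander: a closed amber jar, 60 mm across and 70 mm high; origin at the centre of its underside.
Mind the look-alikes: they are no part of the job. Of the things that look like the part that bears blank_mid, the larger one is meant. Leave any red look-alike of the part that bears view alone.

How it is judged:
By the outcome, as a careful person would: the job done as asked, in the order asked, and still so for the second after the job is handed in, while the arm keeps its last pose, push and grip.
It also fails if it takes over 66 s, if anything falls off the work surface, if the arm or the gripper's body presses on something with over 40 N, if the wrist force passes 120 N, or if a joint passes its speed limit or range.

ROBOT

A 7-joint arm with a two-finger parallel gripper is mounted at the origin on the work surface. World frame = base frame: x ahead of the robot, y to its left, z up, the work surface at z = 0. Lengths are in m, angles in rad, forces in N, time in s.
With the tool pointing down it reaches from about 0.4 to 0.85 m from the base axis. Payload 10.4 kg.
Tool frame: the origin (TCP) lies at the very end of the fingers, on their centre line; the grasp point (between the pads) lies r.grasp_offset behind it (r.grasp_offset is the distance from the TCP to the grasp point, in m); z points along the fingers, y is the direction in which the jaws open and shut (so a half turn about z gives the same grasp; the last joint's range is limited). The gripper opens to 87 mm and grips with 3 to 60 N. Pads are 19 mm wide; open, the fingers measure 117 mm over their backs; the gripper's body (75 mm by 190 mm) begins 51 mm behind the grasp point.
Start: joints at [1.137, 0.332, -0.065, 1.46, 0.022, 1.35, -0.088], TCP at [0.25, -0.573, 0.223] pointing down, gripper open.
Joint ranges: [-2.6, 2.6], [-0.5, 2.12], [-1.47, 1.34], [0.16, 2.42], [-1.27, 4.41], [0.06, 2.06], [-2.6, 2.6]. Speed limits (rad/s): [2.22, 2.22, 2.79, 2.79, 3.14, 3.14, 3.14].

INTERFACE

Orientations are given as a unit quaternion [x, y, z, w].
In Python, from bench import read_state, cams, job, r gives the robot as it stands. The module is installed in compiled form; this text tells all that it offers.
- The arm moves only by the tool arm_command, never from a script. Its argument "increments" is a list of rows, each an object of numbers: "gripper": the opening in per cent of the stroke, from 0 (shut) to 100 (fully open); "dx", "dy", "dz": the shift along the tool's x, y, z in m; "spin": the turn about the tool's z in degrees. In form: [{"gripper": .., "dx": .., "dy": .., "dz": .., "spin": ..}, ...]. A call has exactly 8 rows; each row shifts and turns the commanded pose from where the row before left it, along the tool's axes as they then stand; what a row does not reach is not made up. A row lasts 1/8 s, in which the tool goes at most 62.5 mm and 10.7 degrees, less where a joint would pass 70% of its speed; a pose out of reach is approached as far as the arm can. A call with a gripper value outside its range is refused whole. The fingers move at their own pace and stop on an object; "grip_force" is the grip in N (left out, the last holds). Time passes only in rows, so rows that do not move let the fingers close, or fill a call up. It gives the time, the measured TCP pose, the force and the opening at its end, in the units of the state.
- read_state(): the state, without advancing time (a new reading comes with each control period).
- cams.camera(name): name is "side" or "top" or "wrist"; returns the picture (420x560x3 uint8, red, green, blue); there is no depth.
- cams.camera_info(name): a dict with "K" (3x3 intrinsics, pixels), "rvec" (rotation vector, rad) and "tvec" (3), from world to camera coordinates, as OpenCV has them. Camera axes: x right, y down, z forward; pixel columns grow to the right and rows downward; lengths in m; the calibration is good to about 2 mm. A picture is of the moment at which its call begins: read the wrist's pose just before it. camera_info takes no time and is no camera call; for the wrist camera it gives the pose at the moment of the call.
- job.close_job(): hands the job in, once; it reports no verdict.
The state is a dict: "time": time; "joint_positions": joint angles; "joint_vel": joint speeds; "joint_torque": joint torques, N m; "ee_pos": TCP position; "eef_rot": TCP orientation; "ft_force": force on the tool from outside, world axes, zero at the start; "torque": the same for the moment, N m; "width": finger opening in m.
Only numpy, scipy, OpenCV 4.12 (cv2) and the standard library are available. Lean on these libraries where they do the work, as an engineer would, in place of code of your own. Each camera call takes 0.05 s, during which the arm holds its last target.

## Working session

There is one attempt and no reset: what is moved stays moved. The work goes in short steps, Python scripts to look and compute and a tool call to move; the robot and the scene stay as the last step left them, time stands still between calls to the robot, and variables do not carry over. Pictures are saved under pics/ and viewed, and the job is handed in when it is done.

Besides the shell and the picture viewer there is one more tool, called after ">>>" as name([rows], argument=value, ...), one row to a line, values as JSON. arm_command: Moves the arm, as the interface text tells. Its arguments: {"type":"object","properties":{"increments":{"type":"array","items":{"type":"object","properties":{"gripper":{"type":"number"},"dx":{"type":"number"},"dy":{"type":"number"},"dz":{"type":"number"},"spin":{"type":"number"}}}},"grip_force":{"type":"number"}},"required":["increments"]}

```bash
mkdir -p pics; ls; python3 - <<'E'
from bench import read_state,cams,job,r
import cv2,numpy as np
s=read_state();print(s)
print(r.grasp_offset)
for n in ["side","top","wrist"]:
    im=cams.camera(n);cv2.imwrite(f"pics/a_{n}.png",im[...,::-1]);np.save(f"pics/a_{n}.npy",im)
    i=cams.camera_info(n);print(n,i)
    np.savez(f"pics/a_{n}.npz",**{k:np.array(v) for k,v in i.items()})
E
```

```text
pics
{'time': 0.0, 'joint_positions': array([ 1.1373735 ,  0.33288353, -0.06473017,  1.46094582,  0.02161253,
        1.34990201, -0.08847596]), 'joint_vel': array([-0.00038982,  0.000661  ,  0.00111936, -0.00016256, -0.00074185,
        0.00012555, -0.00075847]), 'joint_torque': array([ 3.59611749e-04, -6.23263478e+01,  2.47800769e-02, -3.89893448e+01,
       -6.13504252e-02,  3.98496666e-02,  2.07780940e-04]), 'ee_pos': array([ 0.24945284, -0.572633  ,  0.22174459]), 'eef_rot': array([ 9.78969105e-01,  2.04007285e-01, -1.80924934e-04, -6.98163455e-04]), 'ft_force': array([ 0.33346384,  0.70235309, -0.19382034]), 'torque': array([-0.01441057,  0.01267452,  0.02256196]), 'width': 0.08721953495739274}
0.0187
side {'K': array([[431.46853871,   0.        , 286.89174277],
       [  0.        , 431.46853871, 215.70384615],
       [  0.        ,   0.        ,   1.        ]]), 'rvec': array([ 2.3201209 , -0.32288652,  0.14988673]), 'tvec': array([-0.50583101,  0.21197311,  0.85530251])}
top {'K': array([[387.46790804,   0.        , 272.87826687],
       [  0.        , 387.46790804, 209.5152966 ],
       [  0.        ,   0.        ,   1.        ]]), 'rvec': array([ 2.20188478, -2.15319234,  0.04469667]), 'tvec': array([0.04273686, 0.53226932, 0.86077119])}
wrist {'K': array([[325.76566205,   0.        , 280.07701672],
       [  0.        , 325.76566205, 212.8224186 ],
       [  0.        ,   0.        ,   1.        ]]), 'rvec': array([-2.42357276,  1.58736785,  0.22828439]), 'tvec': array([-0.62509509, -0.03487972,  0.39115804])}
```

View pics/a_side.png

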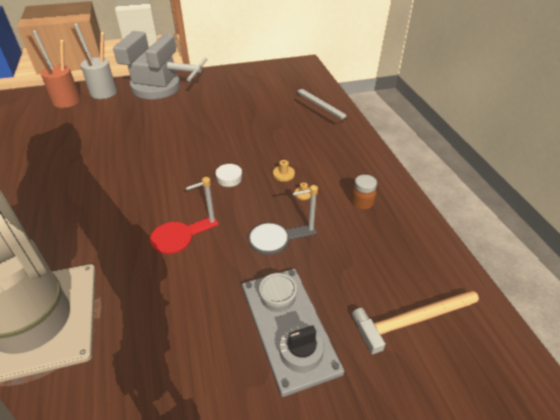

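View pics/a_top.png

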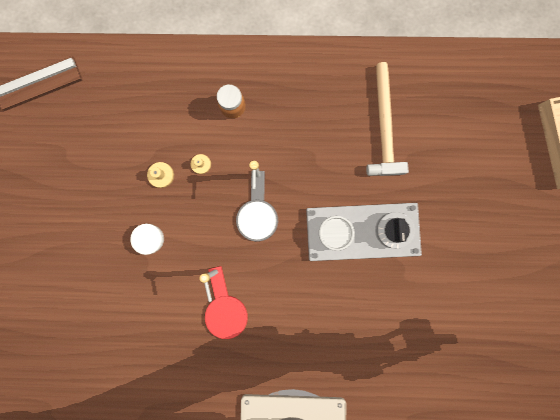

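View pics/a_wrist.png

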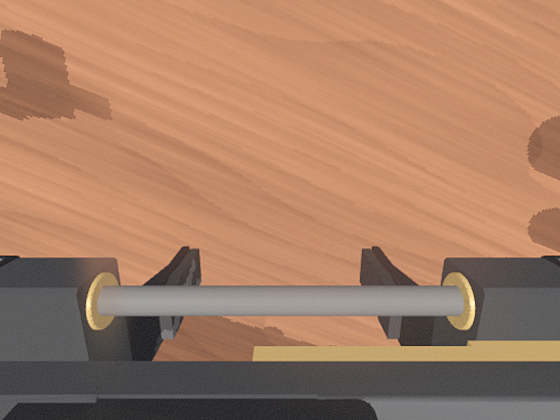

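Top view: two brass wheels, at (160,175), the larger, and at (201,164), the smaller. The larger one fits. There are two mirrors: grey at (257,221), and red at (226,317), which is the look-alike. The nest is at about (336,233), the knob at (397,231), the jar at (230,100), the tin at (147,239) and the hammer at (390,120). Next I'll enlarge to confirm.

```bash
cat > h.py <<'E'
import cv2,numpy as np
def load(n,p='a'):
    d=np.load(f"pics/{p}_{n}.npz");return d['K'],d['rvec'],d['tvec']
def ray(cal,uv):
    K,rv,t=cal;R=cv2.Rodrigues(rv)[0]
    d=R.T@np.linalg.inv(K)@np.array([uv[0],uv[1],1.]);c=-R.T@t
    return c,d
def onz(cal,uv,z):
    c,d=ray(cal,uv);return c+d*(z-c[2])/d[2]
def proj(cal,P):
    return cv2.projectPoints(np.atleast_2d(np.asarray(P,float)),cal[1],cal[2],cal[0],None)[0].reshape(-1,2)
def tri(c1,u1,c2,u2):
    a,d=ray(c1,u1);b,e=ray(c2,u2);d/=np.linalg.norm(d);e/=np.linalg.norm(e)
    s=np.linalg.lstsq(np.c_[d,-e],b-a,rcond=None)[0]
    p,q=a+s[0]*d,b+s[1]*e;return (p+q)/2,np.linalg.norm(p-q)
E
python3 - <<'E'
import cv2,numpy as np
t=cv2.imread('pics/a_top.png');s=cv2.imread('pics/a_side.png')
a=cv2.resize(t[140:260,125:285],(800,600),interpolation=cv2.INTER_CUBIC);cv2.imwrite('pics/b_t1.png',a)
a=cv2.resize(t[195:270,300:430],(780,450),interpolation=cv2.INTER_CUBIC);cv2.imwrite('pics/b_t2.png',a)
a=cv2.resize(s[150:270,220:380],(800,600),interpolation=cv2.INTER_CUBIC);cv2.imwrite('pics/b_s1.png',a)
a=cv2.resize(s[260:395,230:350],(528,594),interpolation=cv2.INTER_CUBIC);cv2.imwrite('pics/b_s2.png',a)
E
```

```text
(no output)
```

View pics/b_t1.png

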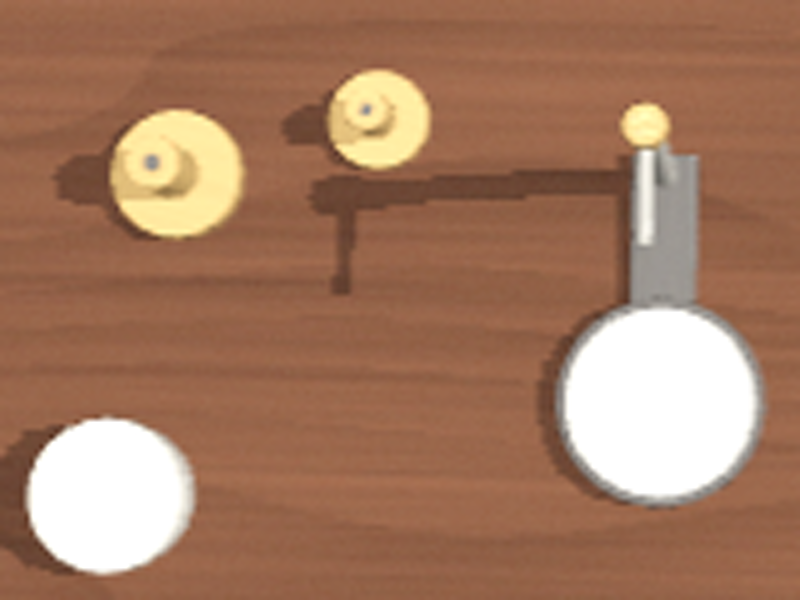

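View pics/b_t2.png

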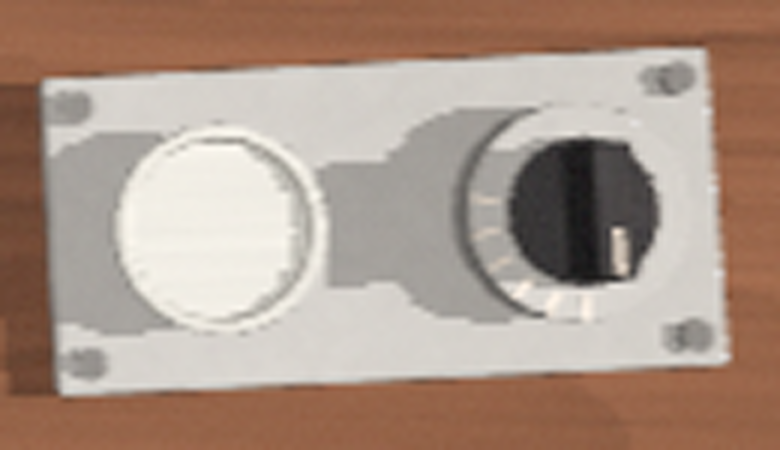

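View pics/b_s1.png

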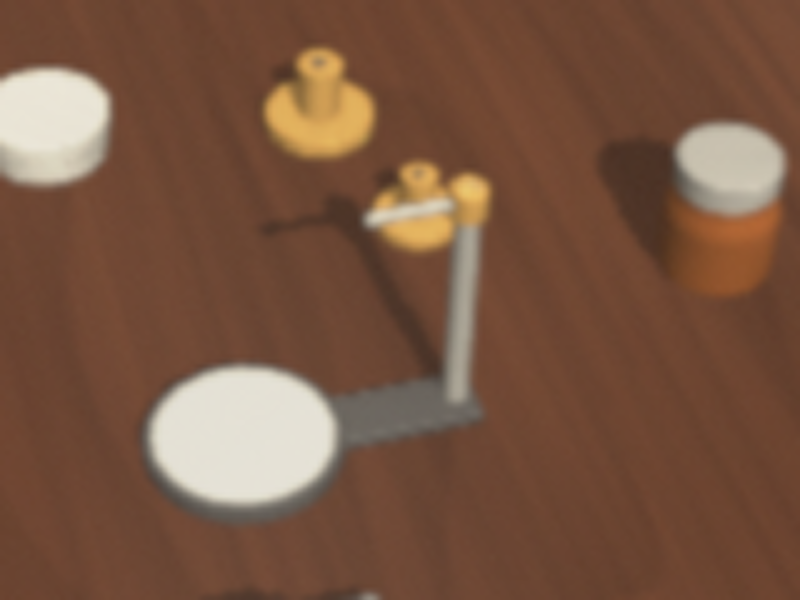

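View pics/b_s2.png

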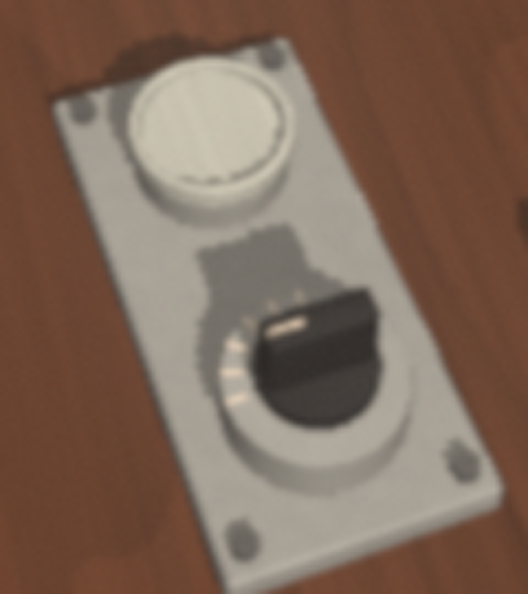

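```bash
cat > m1.py <<'E'
import cv2,numpy as np
from h import *
T,S=load('top'),load('side')
cT=lambda u,v,o=(125,140),k=5:(o[0]+(u+.5)/k-.5,o[1]+(v+.5)/k-.5)
t=np.load('pics/a_top.npy');s=np.load('pics/a_side.npy')
print('cam',[ray(c,(280,210))[0].round(3) for c in (T,S)])
# disc contour helper
def blob(im,mask,box):
    m=np.zeros(mask.shape,np.uint8);x0,y0,x1,y1=box;m[y0:y1,x0:x1]=mask[y0:y1,x0:x1]
    cs,_=cv2.findContours(m,cv2.RETR_EXTERNAL,cv2.CHAIN_APPROX_NONE);c=max(cs,key=cv2.contourArea)
    return c.reshape(-1,2)
def circ(P):
    A=np.c_[2*P,np.ones(len(P))];x=np.linalg.lstsq(A,(P**2).sum(1),rcond=None)[0]
    return x[:2],np.sqrt(x[2]+x[:2]@x[:2])
def fit(n,im,cal,mask,box,z):
    c=blob(im,mask,box);P=np.array([onz(cal,p,z)[:2] for p in c]);h=cv2.convexHull(c).reshape(-1,2)
    P=np.array([onz(cal,p,z)[:2] for p in h]);ce,r=circ(P);d=abs(np.linalg.norm(P-ce,axis=1)-r)
    k=d<.003;ce,r=circ(P[k]);print(n,ce.round(4),'diam',round(2*r*1000,1),k.sum(),len(k))
    return ce
for n,im,cal,bs in (('top',t,T,[(135,155,180,195),(187,150,215,178)]),('side',s,S,[(268,155,300,185),(293,180,316,203)])):
    hsv=cv2.cvtColor(im,cv2.COLOR_RGB2HSV)
    br=((hsv[...,0]>14)&(hsv[...,0]<32)&(hsv[...,1]>70)&(hsv[...,2]>120)).astype(np.uint8)
    fit(n+' big',im,cal,br,bs[0],.010); fit(n+' small',im,cal,br,bs[1],.010)
    wh=((hsv[...,1]<45)&(hsv[...,2]>170)).astype(np.uint8)
    fit(n+' mirror',im,cal,wh,(232,195,282,245) if n=='top' else (245,220,292,253),.011)
    fit(n+' tin',im,cal,wh,(125,220,165,258) if n=='top' else (212,163,245,184),.026)
print('hub top T',onz(T,cT(151,161),.042),'hub S',onz(S,cT(320,62,(220,150)),.042))
print('hub tri',tri(T,cT(151,161),S,cT(320,62,(220,150))))
print('post top tri',tri(T,cT(644,124),S,cT(470,185,(220,150))), 'tip tri',tri(T,cT(648,243),S,cT(370,220,(220,150))))
# post top z=.138
print('post T',onz(T,cT(644,124),.138),'S',onz(S,cT(470,185,(220,150)),.138))
c2=lambda u,v:cT(u,v,(300,195),6); s2=lambda u,v:cT(u,v,(230,260),4.4)
# nest outer rim z=.05 : T extents crop x 116..330, y 122..332
print('nest T',onz(T,c2(223,227),.05), 'S',onz(S,s2(212,123),.05))
for a in [(116,227),(330,227),(223,122),(223,332)]:print(onz(T,c2(*a),.05)[:2].round(4),end=' ')
print()
for a in [(130,123),(293,123)]:print(onz(S,s2(*a),.05)[:2].round(4),end=' ')
print('\nflange T',onz(T,c2(584,211),.055),'ext',onz(T,c2(508,211),.055)[:2]-onz(T,c2(660,211),.055)[:2])
print('fl S',onz(S,s2(318,365),.055))
# base corners T
b=[(42,80),(704,47),(730,362),(58,396)]
B=np.array([onz(T,c2(*a),.012)[:2] for a in b]);print('base',B.round(4),'len',[np.linalg.norm(B[i]-B[(i+1)%4]).round(4) for i in range(4)])
B2=np.array([onz(S,s2(*a),.012)[:2] for a in [(52,103),(287,38),(503,490),(230,590)]]);print('baseS',B2.round(4),'len',[np.linalg.norm(B2[i]-B2[(i+1)%4]).round(4) for i in range(4)])
# bar top corners in S
q=[(262,330),(370,290)]
E
python3 m1.py
```

```text
cam [array([0.475, 0.034, 0.894]), array([ 0.35 , -0.589,  0.751])]
top big [0.6072 0.3178] diam 61.7 19 19
top small [0.6346 0.2252] diam 47.2 17 17
top mirror [0.5069 0.0912] diam 88.1 26 26
top tin [0.4591 0.3373] diam 72.0 23 23
side big [0.6139 0.3256] diam 85.4 4 16
side small [0.6414 0.228 ] diam 69.1 10 15
side mirror [0.5073 0.0918] diam 86.7 20 20
side tin [0.4605 0.331 ] diam 83.9 8 14
hub top T [0.60828557 0.31967005 0.042     ] hub S [0.60916946 0.32096639 0.042     ]
hub tri (array([0.60834368, 0.31912521, 0.04346024]), np.float64(0.0005807923631697176))
post top tri (array([0.61204024, 0.09198164, 0.13978976]), np.float64(0.0011272323985518312)) tip tri (array([0.56579   , 0.08976908, 0.13206293]), np.float64(0.0009020035036287461))
post T [0.61180657 0.09224362 0.138     ] S [0.61338961 0.09394273 0.138     ]
nest T [ 0.48239172 -0.08569674  0.05      ] S [ 0.48248958 -0.08527692  0.05      ]
[ 0.4815 -0.0472] [ 0.4833 -0.1242] [ 0.5204 -0.0852] [ 0.4446 -0.0862] 
[ 0.4467 -0.0752] [ 0.5179 -0.0952] 
flange T [ 0.49102234 -0.21365775  0.055     ] ext [-0.00123225  0.05402059]
fl S [ 0.49128556 -0.21663844  0.055     ]
base [[ 0.5368 -0.0219]
 [ 0.5547 -0.2712]
 [ 0.4366 -0.2807]
 [ 0.4178 -0.03  ]] len [np.float64(0.2499), np.float64(0.1185), np.float64(0.2514), np.float64(0.1193)]
baseS [[ 0.4185 -0.0257]
 [ 0.5393 -0.0179]
 [ 0.5559 -0.2681]
 [ 0.4374 -0.2773]] len [np.float64(0.121), np.float64(0.2507), np.float64(0.1188), np.float64(0.2523)]
```

```bash
cat >> m1.py <<'E'
print('-----')
ax=np.array([.4919,-.2152])
for n,pr in (('T',[onz(T,c2(620,228),.089),onz(T,c2(620,275),.089)]),('S',[onz(S,s2(305,322),.089),onz(S,s2(268,330),.089)])):
    d=(pr[0]-pr[1])[:2];print('line',n,pr[0][:2].round(4),pr[1][:2].round(4),'yaw',np.degrees(np.arctan2(d[1],d[0])).round(1))
for z in (.04,.05):
  for a in [(588,305),(555,300),(522,290),(500,263),(487,233),(488,200)]:
    d=ax-onz(T,c2(*a),z)[:2];print(z,a,'r',np.linalg.norm(d).round(4),'yaw',np.degrees(np.arctan2(d[1],d[0])).round(1))
d=(B[0]-B[1]);print('base yaw',np.degrees(np.arctan2(-d[0],d[1])))
E
python3 m1.py | sed -n '/-----/,$p'
```

```text
-----
line T [ 0.4848 -0.2159] [ 0.4688 -0.2159] yaw 0.1
line S [ 0.4851 -0.2157] [ 0.4701 -0.2151] yaw -2.2
0.04 (588, 305) r 0.035 yaw 7.3
0.04 (555, 300) r 0.034 yaw -12.7
0.04 (522, 290) r 0.0356 yaw -33.1
0.04 (500, 263) r 0.0341 yaw -53.6
0.04 (487, 233) r 0.0335 yaw -73.7
0.04 (488, 200) r 0.032 yaw -94.7
0.05 (588, 305) r 0.0345 yaw 2.4
0.05 (555, 300) r 0.0345 yaw -17.4
0.05 (522, 290) r 0.037 yaw -36.7
0.05 (500, 263) r 0.0362 yaw -56.1
0.05 (487, 233) r 0.036 yaw -74.7
0.05 (488, 200) r 0.0345 yaw -94.0
base yaw 4.099384838993973
```

>>> arm_command([
  {"spin": 8,"gripper": 60},
  {"spin": 8,"gripper": 60},
  {"spin": 7.55,"gripper": 60},
  {"dx": 0.025,"dy": -0.035},
  {"dx": 0.025,"dy": -0.04},
  {"dx": 0.025,"dy": -0.04},
  {"dx": 0.025,"dy": -0.04},
  {"dx": 0.025,"dy": -0.04},
], grip_force=25)

```text
validation failed for argument at $.in...
```

>>> arm_command([
  {"gripper": 60,"dx": 0,"dy": 0,"dz": 0,"spin": 8},
  {"gripper": 60,"dx": 0,"dy": 0,"dz": 0,"spin": 8},
  {"gripper": 60,"dx": 0,"dy": 0,"dz": 0,"spin": 7.5},
  {"gripper": 60,"dx": 0.025,"dy": -0.035,"dz": 0,"spin": 0},
  {"gripper": 60,"dx": 0.025,"dy": -0.04,"dz": 0,"spin": 0},
  {"gripper": 60,"dx": 0.025,"dy": -0.04,"dz": 0,"spin": 0},
  {"gripper": 60,"dx": 0.025,"dy": -0.04,"dz": 0,"spin": 0},
  {"gripper": 60,"dx": 0.025,"dy": -0.04,"dz": 0,"spin": 0},
], grip_force=25)

```text
time: 1.15
ee_pos: [0.375, -0.3765, 0.2224]
eef_rot: [1.0, 0.0, -0.0, 0.0]
ft_force: [1.0, -0.5, 0.2]
width: 0.0519
```

>>> arm_command([
  {"gripper": 60,"dx": 0.0145,"dy": -0.0435,"dz": 0,"spin": 0},
  {"gripper": 60,"dx": 0.0145,"dy": -0.0435,"dz": 0,"spin": 0},
  {"gripper": 60,"dx": 0.0145,"dy": -0.0435,"dz": 0,"spin": 0},
  {"gripper": 60,"dx": 0.0145,"dy": -0.0435,"dz": 0,"spin": 0},
  {"gripper": 60,"dx": 0.0145,"dy": -0.0435,"dz": 0,"spin": 0},
  {"gripper": 60,"dx": 0.0145,"dy": -0.0435,"dz": 0,"spin": 0},
  {"gripper": 60,"dx": 0.0145,"dy": -0.0435,"dz": 0,"spin": 0},
  {"gripper": 60,"dx": 0.0145,"dy": -0.0435,"dz": 0,"spin": 0},
])

```text
time: 2.15
ee_pos: [0.4904, -0.0285, 0.2225]
eef_rot: [1.0, 0.0, 0.0, 0.0]
ft_force: [0.5, -0.3, -0.0]
width: 0.052
```

>>> arm_command([
  {"gripper": 60,"dx": 0.0145,"dy": -0.0435,"dz": 0,"spin": 0},
  {"gripper": 60,"dx": 0.0145,"dy": -0.0435,"dz": 0,"spin": 0},
  {"gripper": 60,"dx": 0.0145,"dy": -0.0435,"dz": 0,"spin": 0},
  {"gripper": 60,"dx": 0.0145,"dy": -0.0435,"dz": 0,"spin": 0},
  {"gripper": 60,"dx": 0.0145,"dy": -0.0435,"dz": 0,"spin": 0},
  {"gripper": 60,"dx": 0.0145,"dy": -0.0435,"dz": 0,"spin": 0},
  {"gripper": 60,"dx": 0.0,"dy": 0,"dz": 0,"spin": 0},
  {"gripper": 60,"dx": 0,"dy": 0,"dz": 0,"spin": 0},
])

```text
time: 3.15
ee_pos: [0.577, 0.2305, 0.2221]
eef_rot: [1.0, 0.0, -0.0, 0.0]
ft_force: [0.2, -0.9, -0.4]
width: 0.0521
```

```bash
cat > snap.py <<'E'
import sys,cv2,numpy as np
from bench import read_state,cams
p=sys.argv[1]
s=read_state();print({k:np.round(v,4).tolist() for k,v in s.items() if k in('time','joint_positions','ee_pos','ft_force','torque','width')})
for n in sys.argv[2:]:
    i=cams.camera_info(n);im=cams.camera(n);cv2.imwrite(f"pics/{p}_{n}.png",im[...,::-1]);np.save(f"pics/{p}_{n}.npy",im)
    np.savez(f"pics/{p}_{n}.npz",**{k:np.array(v) for k,v in i.items()})
E
python3 snap.py c wrist
```

```text
{'time': 3.15, 'joint_positions': [0.0418, 0.398, -0.6533, 1.4435, 0.2425, 1.3824, -2.1896], 'ee_pos': [0.577, 0.2305, 0.2221], 'ft_force': [0.1929, -0.8807, -0.3889], 'torque': [0.0177, 0.0209, -0.0232], 'width': 0.0521}
```

View pics/c_wrist.png

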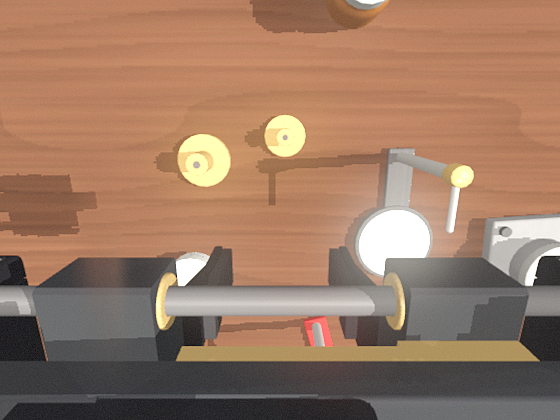

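The wrist view shows the large blank with its hub hole at (197,164), the small one at (285,137), and the mirror at (394,241).

```bash
python3 - <<'E'
from h import *
W=load('wrist','c');print(onz(W,(197,164),.042),onz(W,(204,160),.010),onz(W,(394,241),.011),ray(W,(280,200))[0])
im=np.load('pics/c_wrist.npy');hsv=cv2.cvtColor(im,cv2.COLOR_RGB2HSV)
m=((hsv[...,0]>14)&(hsv[...,0]<32)&(hsv[...,1]>70)&(hsv[...,2]>120)).astype(np.uint8);m[:, :170]=0;m[:,240:]=0;m[:125]=0;m[195:]=0
c=max(cv2.findContours(m,0,1)[0],key=cv2.contourArea);h=cv2.convexHull(c).reshape(-1,2)
P=np.array([onz(W,p,.010)[:2] for p in h],np.float32);print(cv2.minEnclosingCircle(P))
E
```

```text
[0.6067249  0.31660382 0.042     ] [0.6069386  0.31641692 0.01      ] [0.50848501 0.08990898 0.011     ] [0.65328012 0.2295668  0.38431687]
((0.6064987778663635, 0.31663423776626587), 0.031182629987597466)
```

>>> arm_command([
  {"gripper": 60,"dx": 0.015,"dy": -0.0435,"dz": 0,"spin": 0},
  {"gripper": 60,"dx": 0.015,"dy": -0.0435,"dz": 0,"spin": 0},
  {"gripper": 60,"dx": 0,"dy": 0,"dz": 0.03,"spin": 0},
  {"gripper": 60,"dx": 0,"dy": 0,"dz": 0.03,"spin": 0},
  {"gripper": 60,"dx": 0,"dy": 0,"dz": 0.03,"spin": 0},
  {"gripper": 60,"dx": 0,"dy": 0,"dz": 0.03,"spin": 0},
  {"gripper": 60,"dx": 0,"dy": 0,"dz": 0.03,"spin": 0},
  {"gripper": 60,"dx": 0,"dy": 0,"dz": 0,"spin": 0},
])

```text
time: 4.2
ee_pos: [0.6063, 0.3156, 0.0705]
eef_rot: [1.0, -0.001, -0.002, 0.001]
ft_force: [0.2, -0.7, -0.5]
width: 0.0518
```

```bash
python3 snap.py d wrist side
```

```text
{'time': 4.2, 'joint_positions': [-0.1282, 0.6532, -0.6101, 1.4226, 0.3849, 1.1904, -2.3578], 'ee_pos': [0.6063, 0.3156, 0.0705], 'ft_force': [0.228, -0.6854, -0.5366], 'torque': [0.0367, 0.0056, -0.0081], 'width': 0.0518}
```

View pics/d_wrist.png

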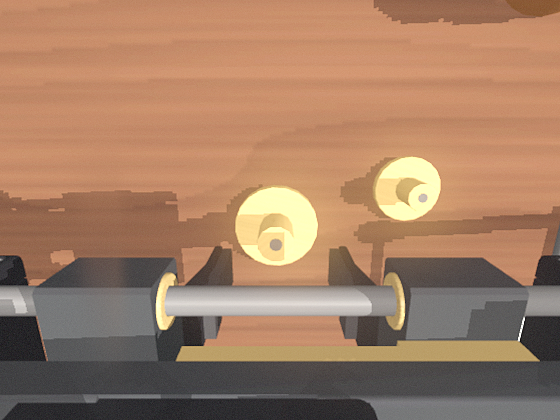

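View pics/d_side.png

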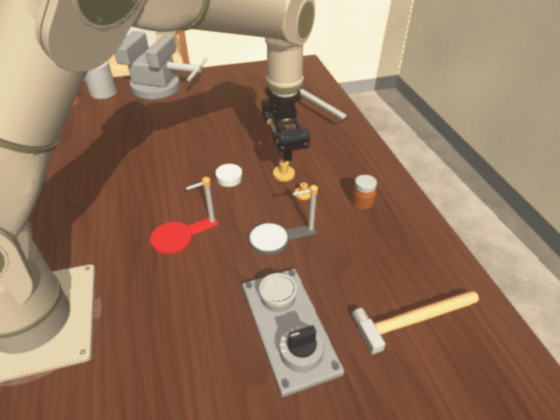

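Blank centred between the fingers (hub hole at (276,245) in the wrist view).

```bash
python3 - <<'E'
from h import *
W=load('wrist','d');print(onz(W,(275.5,244.5),.042),onz(W,(277,226),.010))
E
```

```text
[0.60617785 0.31732686 0.042     ] [0.60757716 0.31659425 0.01      ]
```

>>> arm_command([
  {"gripper": 60,"dx": 0.0005,"dy": -0.0012,"dz": 0.014,"spin": 0},
  {"gripper": 60,"dx": 0,"dy": 0,"dz": 0.014,"spin": 0},
  {"gripper": 60,"dx": 0,"dy": 0,"dz": 0.014,"spin": 0},
  {"gripper": 60,"dx": 0,"dy": 0,"dz": 0.014,"spin": 0},
  {"gripper": 60,"dx": 0,"dy": 0,"dz": 0,"spin": 0},
  {"gripper": 60,"dx": 0,"dy": 0,"dz": 0,"spin": 0},
  {"gripper": 0,"dx": 0,"dy": 0,"dz": 0,"spin": 0},
  {"gripper": 0,"dx": 0,"dy": 0,"dz": 0,"spin": 0},
], grip_force=35)

```text
time: 5.3
ee_pos: [0.6078, 0.3195, 0.017]
eef_rot: [1.0, 0.0, 0.0, -0.0]
ft_force: [0.9, 0.2, -0.0]
width: 0.0394
```

>>> arm_command([
  {"gripper": 0,"dx": 0,"dy": 0,"dz": 0,"spin": 0},
  {"gripper": 0,"dx": 0,"dy": 0,"dz": 0,"spin": 0},
  {"gripper": 0,"dx": 0,"dy": 0,"dz": 0,"spin": 0},
  {"gripper": 0,"dx": 0,"dy": 0,"dz": 0,"spin": 0},
  {"gripper": 0,"dx": 0,"dy": 0,"dz": 0,"spin": 0},
  {"gripper": 0,"dx": 0,"dy": 0,"dz": 0,"spin": 0},
  {"gripper": 0,"dx": 0,"dy": 0,"dz": 0,"spin": 0},
  {"gripper": 0,"dx": 0,"dy": 0,"dz": 0,"spin": 0},
])

```text
time: 6.3
ee_pos: [0.6076, 0.3193, 0.0166]
eef_rot: [1.0, 0.0, 0.0, 0.0]
ft_force: [-1.5, -2.0, 3.7]
width: 0.0234
```

>>> arm_command([
  {"gripper": 0,"dx": 0,"dy": 0,"dz": -0.01,"spin": 0},
  {"gripper": 0,"dx": 0,"dy": 0,"dz": -0.02,"spin": 0},
  {"gripper": 0,"dx": 0,"dy": 0,"dz": -0.03,"spin": 0},
  {"gripper": 0,"dx": 0,"dy": 0,"dz": -0.03,"spin": 0},
  {"gripper": 0,"dx": 0,"dy": 0,"dz": -0.03,"spin": 0},
  {"gripper": 0,"dx": 0,"dy": 0,"dz": -0.03,"spin": 0},
  {"gripper": 0,"dx": 0,"dy": 0,"dz": -0.02,"spin": 0},
  {"gripper": 0,"dx": 0,"dy": 0,"dz": -0.01,"spin": 0},
])

```text
time: 7.3
ee_pos: [0.6077, 0.3198, 0.1982]
eef_rot: [1.0, 0.0, 0.001, -0.0]
ft_force: [0.0, 0.9, -2.4]
width: 0.0231
```

>>> arm_command([
  {"gripper": 0,"dx": -0.01,"dy": 0.022,"dz": 0,"spin": 0},
  {"gripper": 0,"dx": -0.015,"dy": 0.035,"dz": 0,"spin": 0},
  {"gripper": 0,"dx": -0.015,"dy": 0.035,"dz": 0,"spin": 0},
  {"gripper": 0,"dx": -0.02,"dy": 0.044,"dz": 0,"spin": 0},
  {"gripper": 0,"dx": -0.015,"dy": 0.035,"dz": 0,"spin": 0},
  {"gripper": 0,"dx": -0.015,"dy": 0.035,"dz": 0,"spin": 0},
  {"gripper": 0,"dx": -0.01,"dy": 0.022,"dz": 0,"spin": 0},
  {"gripper": 0,"dx": 0,"dy": 0,"dz": 0,"spin": 0},
])

```text
time: 8.3
ee_pos: [0.5071, 0.0893, 0.1962]
eef_rot: [1.0, -0.001, -0.0, 0.001]
ft_force: [-0.7, -0.0, -1.6]
width: 0.0231
```

```bash
python3 snap.py e side top wrist
```

```text
{'time': 8.3, 'joint_positions': [0.3279, 0.1603, -0.6443, 1.7565, 0.102, 1.2593, -1.9148], 'ee_pos': [0.5071, 0.0893, 0.1962], 'ft_force': [-0.6655, -0.0198, -1.6048], 'torque': [0.099, -0.0263, -0.0208], 'width': 0.0231}
```

View pics/e_side.png

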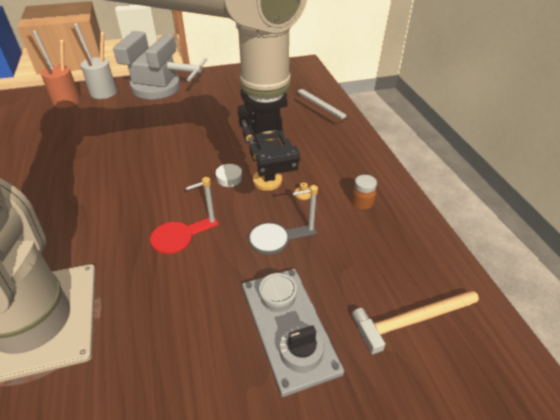

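View pics/e_wrist.png

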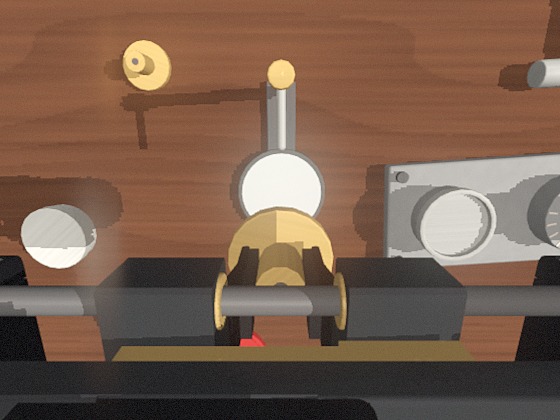

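View pics/e_top.png

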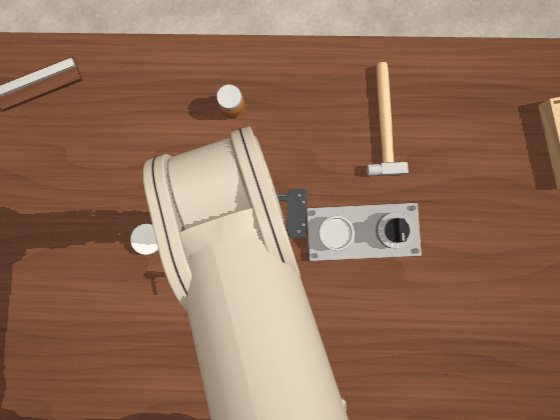

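Blank held at the hub, over the mirror. In the wrist view the disc spans x 228 to 333 with its far edge at y≈207.

```bash
cat > disc.py <<'E'
import sys
from h import *
from bench import read_state
p=sys.argv[1];off=float(sys.argv[2]);tz=float(sys.argv[3])
W=load('wrist',p);im=np.load(f'pics/{p}_wrist.npy');hsv=cv2.cvtColor(im,cv2.COLOR_RGB2HSV)
m=((hsv[...,0]>12)&(hsv[...,0]<32)&(hsv[...,1]>70)&(hsv[...,2]>90)).astype(np.uint8);m[:,:220]=0;m[:,342:]=0;m[:195]=0;m[256:]=0
c=max(cv2.findContours(m,0,1)[0],key=cv2.contourArea);h=cv2.convexHull(c).reshape(-1,2)
h=h[(h[:,1]<254)]
P=np.array([onz(W,q,tz-off+.010)[:2] for q in h])
A=np.c_[2*P,np.ones(len(P))];x=np.linalg.lstsq(A,(P**2).sum(1),rcond=None)[0];r=np.sqrt(x[2]+x[:2]@x[:2])
print('disc centre',x[:2].round(4),'diam',2*r,len(h),'resid',np.abs(np.linalg.norm(P-x[:2],axis=1)-r).max(), 'bbox',h.min(0),h.max(0))
E
python3 disc.py e 0.0166 0.1962
python3 - <<'E'
import cv2
i=cv2.imread('pics/e_side.png')[150:200,230:310];cv2.imwrite('pics/e_c.png',cv2.resize(i,(800,500),interpolation=2))
E
```

```text
disc centre [0.5085 0.0909] diam 0.05908607657648129 18 resid 0.0006932175060369757 bbox [228 207] [332 249]
```

View pics/e_c.png

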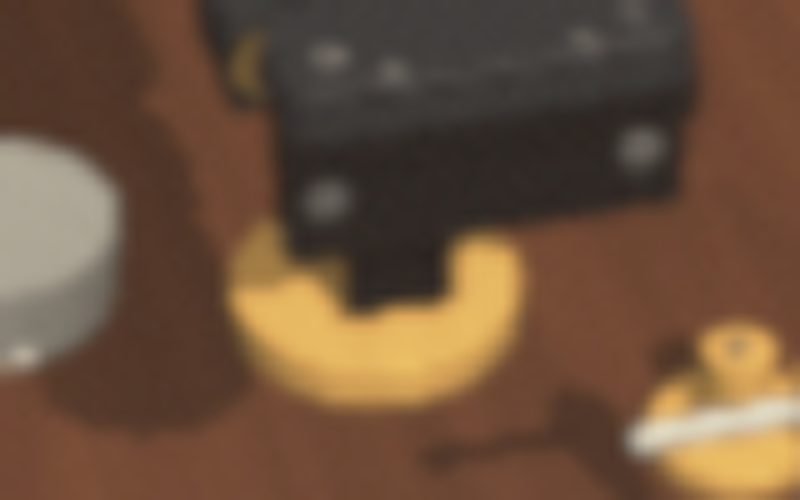

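>>> arm_command([
  {"gripper": 0,"dx": -0.0005,"dy": 0,"dz": 0.01,"spin": 0},
  {"gripper": 0,"dx": 0,"dy": 0,"dz": 0.015,"spin": 0},
  {"gripper": 0,"dx": 0,"dy": 0,"dz": 0.016,"spin": 0},
  {"gripper": 0,"dx": 0,"dy": 0,"dz": 0.015,"spin": 0},
  {"gripper": 0,"dx": 0,"dy": 0,"dz": 0.01,"spin": 0},
  {"gripper": 0,"dx": 0,"dy": 0,"dz": 0.0045,"spin": 0},
  {"gripper": 0,"dx": 0,"dy": 0,"dz": 0,"spin": 0},
  {"gripper": 0,"dx": 0,"dy": 0,"dz": 0,"spin": 0},
])

```text
time: 9.45
ee_pos: [0.5075, 0.0915, 0.1265]
eef_rot: [1.0, 0.0, 0.0, -0.0]
ft_force: [0.4, 0.1, -2.7]
width: 0.0232
```

```bash
python3 snap.py f side wrist;python3 disc.py f 0.0166 0.1256
python3 - <<'E'
import cv2
i=cv2.imread('pics/f_side.png')[150:250,230:350];cv2.imwrite('pics/f_c.png',cv2.resize(i,(720,600),interpolation=2))
E
```

```text
{'time': 9.45, 'joint_positions': [0.308, 0.2302, -0.6392, 1.8399, 0.1521, 1.1195, -1.9553], 'ee_pos': [0.5075, 0.0915, 0.1265], 'ft_force': [0.3688, 0.0666, -2.6816], 'torque': [0.0643, 0.0172, 0.0337], 'width': 0.0232}
disc centre [0.5072 0.0902] diam 0.06054469161927533 14 resid 0.000548346879785843 bbox [228 207] [329 248]
```

View pics/f_c.png

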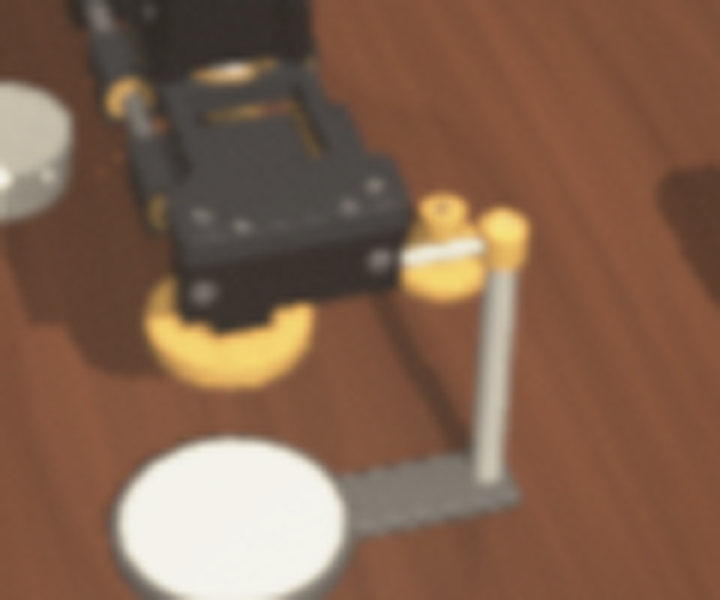

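View pics/f_wrist.png

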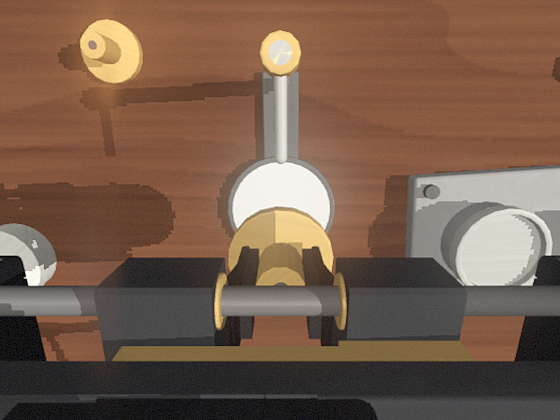

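```bash
python3 - <<'E'
from h import *
S=load('side');a=np.linspace(0,6.283,200)
for b in (.105,.107,.109,.111,.113):
    P=np.vstack([np.c_[.5075+.03*np.cos(a),.0913+.03*np.sin(a),0*a+b+k] for k in(0,.01)])
    p=proj(S,P);q=(p-[230,150]+.5)*6;print(b,'crop extents',q.min(0).round(0),q.max(0).round(0))
E
```

```text
0.105 crop extents [145. 271.] [310. 403.]
0.107 crop extents [145. 267.] [310. 399.]
0.109 crop extents [145. 263.] [310. 394.]
0.111 crop extents [145. 259.] [310. 390.]
0.113 crop extents [144. 255.] [310. 386.]
```

>>> arm_command([
  {"gripper": 0,"dx": 0,"dy": 0,"dz": 0.0007,"spin": 0},
  {"gripper": 0,"dx": 0,"dy": 0,"dz": 0,"spin": 0},
  {"gripper": 0,"dx": 0,"dy": 0,"dz": 0,"spin": 0},
  {"gripper": 0,"dx": 0,"dy": 0,"dz": 0,"spin": 0},
  {"gripper": 0,"dx": 0,"dy": 0,"dz": 0,"spin": 0},
  {"gripper": 0,"dx": 0,"dy": 0,"dz": 0,"spin": 0},
  {"gripper": 0,"dx": 0,"dy": 0,"dz": 0,"spin": 0},
  {"gripper": 0,"dx": 0,"dy": 0,"dz": 0,"spin": 0},
])

```text
time: 10.55
ee_pos: [0.5072, 0.0913, 0.1254]
eef_rot: [1.0, 0.0, 0.0, 0.0]
ft_force: [-0.6, 1.0, -2.5]
width: 0.0231
```

>>> arm_command([
  {"gripper": 0,"dx": 0,"dy": 0,"dz": 0,"spin": 0},
  {"gripper": 0,"dx": 0,"dy": 0,"dz": 0,"spin": 0},
  {"gripper": 0,"dx": 0,"dy": 0,"dz": 0,"spin": 0},
  {"gripper": 0,"dx": 0,"dy": 0,"dz": 0,"spin": 0},
  {"gripper": 0,"dx": 0,"dy": 0,"dz": 0,"spin": 0},
  {"gripper": 0,"dx": 0,"dy": 0,"dz": 0,"spin": 0},
  {"gripper": 0,"dx": 0,"dy": 0,"dz": 0,"spin": 0},
  {"gripper": 0,"dx": 0,"dy": 0,"dz": 0,"spin": 0},
])

```text
time: 11.55
ee_pos: [0.5072, 0.0913, 0.1253]
eef_rot: [1.0, 0.0, 0.0, 0.0]
ft_force: [-0.7, 0.6, -1.7]
width: 0.0236
```

>>> arm_command([
  {"gripper": 0,"dx": 0,"dy": 0,"dz": 0,"spin": 0},
  {"gripper": 0,"dx": 0,"dy": 0,"dz": 0,"spin": 0},
  {"gripper": 0,"dx": 0,"dy": 0,"dz": 0,"spin": 0},
  {"gripper": 0,"dx": 0,"dy": 0,"dz": -0.01,"spin": 0},
  {"gripper": 0,"dx": 0,"dy": 0,"dz": -0.01,"spin": 0},
  {"gripper": 0,"dx": -0.005,"dy": 0.02,"dz": -0.01,"spin": 0},
  {"gripper": 0,"dx": -0.005,"dy": 0.025,"dz": -0.01,"spin": 0},
  {"gripper": 0,"dx": -0.005,"dy": 0.03,"dz": 0,"spin": 0},
])

```text
time: 12.55
ee_pos: [0.4928, 0.0161, 0.1671]
eef_rot: [1.0, 0.001, 0.001, 0.0]
ft_force: [0.5, -0.1, -2.1]
width: 0.0231
```

>>> arm_command([
  {"gripper": 0,"dx": -0.003,"dy": 0.03,"dz": 0,"spin": 0},
  {"gripper": 0,"dx": -0.004,"dy": 0.032,"dz": 0,"spin": 0},
  {"gripper": 0,"dx": -0.003,"dy": 0.025,"dz": 0,"spin": 0},
  {"gripper": 0,"dx": 0,"dy": 0.015,"dz": 0.015,"spin": 0},
  {"gripper": 0,"dx": 0,"dy": 0,"dz": 0.02,"spin": 0},
  {"gripper": 0,"dx": 0,"dy": 0,"dz": 0.02,"spin": 0},
  {"gripper": 0,"dx": 0,"dy": 0,"dz": 0.01,"spin": 0},
  {"gripper": 0,"dx": 0,"dy": 0,"dz": 0,"spin": 0},
])

```text
time: 13.55
ee_pos: [0.482, -0.0852, 0.0997]
eef_rot: [1.0, 0.001, -0.001, -0.0]
ft_force: [-0.3, 0.3, -1.7]
width: 0.0234
```

```bash
python3 snap.py g side wrist;python3 disc.py g 0.0166 0.100
python3 - <<'E'
import cv2
i=cv2.imread('pics/g_side.png')[230:330,230:350];cv2.imwrite('pics/g_c.png',cv2.resize(i,(720,600),interpolation=2))
E
```

```text
{'time': 13.55, 'joint_positions': [0.5495, 0.1862, -0.5054, 1.9342, 0.1031, 1.0476, -1.5698], 'ee_pos': [0.482, -0.0852, 0.0997], 'ft_force': [-0.2852, 0.3205, -1.6626], 'torque': [0.0696, 0.0554, 0.0178], 'width': 0.0234}
disc centre [ 0.4837 -0.0863] diam 0.05813188093169955 21 resid 0.0002833193056585234 bbox [228 207] [332 253]
```

View pics/g_c.png

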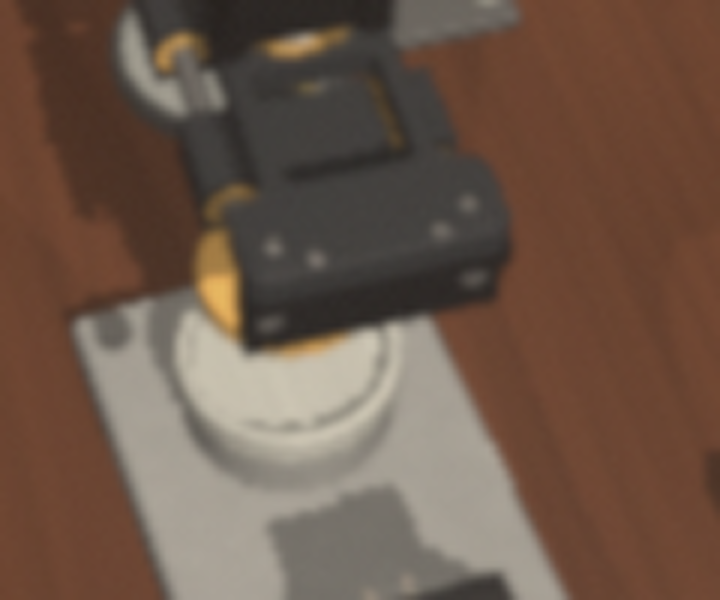

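View pics/g_wrist.png

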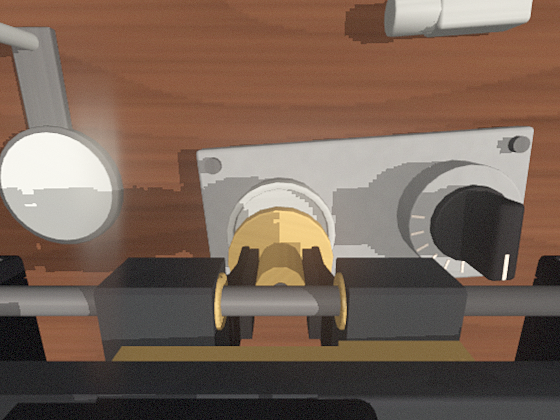

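```bash
python3 - <<'E'
import cv2
i=cv2.imread('pics/g_wrist.png')[165:265,215:350];cv2.imwrite('pics/g_w.png',cv2.resize(i,(810,600),interpolation=2))
E
```

```text
(no output)
```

View pics/g_w.png

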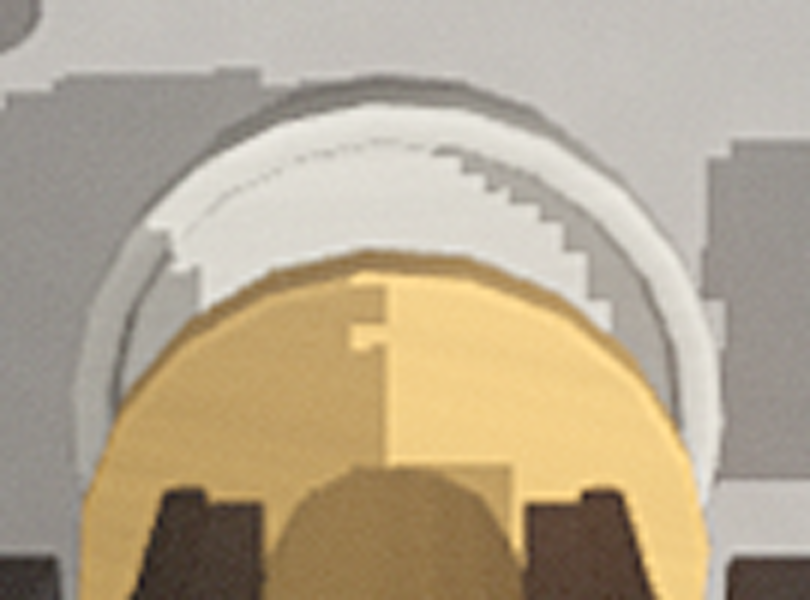

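```bash
python3 - <<'E'
from h import *
from scipy.optimize import least_squares
W=load('wrist','g');px=lambda a:(215+(a[0]+.5)/6-.5,165+(a[1]+.5)/6-.5)
def f(pts,z,R):
    P=np.array([onz(W,px(p),z)[:2] for p in pts]);g=lambda x:np.linalg.norm(P-x,axis=1)-R
    s=least_squares(g,P.mean(0)-[.02,0]);return s.x.round(4),(s.fun*1e3).round(1)
print('rim',f([(385,103),(150,222),(78,385),(640,210),(715,370),(270,130),(510,130)],.05,.038))
print('disc',f([(375,250),(275,270),(205,310),(560,305),(640,380),(130,400)],.0831,.03))
E
```

```text
rim (array([ 0.4795, -0.0869]), array([ 0.7, -0.5, -0.8, -0.1, -0.8,  0.3, -0.3]))
disc (array([ 0.48 , -0.086]), array([ 0.3,  0.3,  0.1, -0.3, -0.2, -0.6]))
```

>>> arm_command([
  {"gripper": 0,"dx": -0.0002,"dy": 0.0006,"dz": 0.01,"spin": 0},
  {"gripper": 0,"dx": 0,"dy": 0,"dz": 0.01,"spin": 0},
  {"gripper": 0,"dx": 0,"dy": 0,"dz": 0.006,"spin": 0},
  {"gripper": 0,"dx": 0,"dy": 0,"dz": 0.004,"spin": 0},
  {"gripper": 0,"dx": 0,"dy": 0,"dz": 0.003,"spin": 0},
  {"gripper": 0,"dx": 0,"dy": 0,"dz": 0.003,"spin": 0},
  {"gripper": 0,"dx": 0,"dy": 0,"dz": 0,"spin": 0},
  {"gripper": 0,"dx": 0,"dy": 0,"dz": 0,"spin": 0},
])

```text
time: 14.65
ee_pos: [0.4822, -0.0863, 0.0645]
eef_rot: [1.0, 0.0, 0.0, 0.0]
ft_force: [-0.1, 0.6, -1.5]
width: 0.0235
```

>>> arm_command([
  {"gripper": 0,"dx": 0,"dy": 0,"dz": 0.001,"spin": 0},
  {"gripper": 0,"dx": 0,"dy": 0,"dz": 0.001,"spin": 0},
  {"gripper": 0,"dx": 0,"dy": 0,"dz": 0.001,"spin": 0},
  {"gripper": 0,"dx": 0,"dy": 0,"dz": 0,"spin": 0},
  {"gripper": 0,"dx": 0,"dy": 0,"dz": 0,"spin": 0},
  {"gripper": 0,"dx": 0,"dy": 0,"dz": 0,"spin": 0},
  {"gripper": 0,"dx": 0,"dy": 0,"dz": 0,"spin": 0},
  {"gripper": 0,"dx": 0,"dy": 0,"dz": 0,"spin": 0},
])

```text
time: 15.65
ee_pos: [0.4821, -0.0863, 0.0614]
eef_rot: [1.0, 0.0, 0.0, 0.0]
ft_force: [0.7, -1.0, -1.4]
width: 0.0229
```

>>> arm_command([
  {"gripper": 0,"dx": 0,"dy": 0,"dz": 0.0006,"spin": 0},
  {"gripper": 0,"dx": 0,"dy": 0,"dz": 0.0005,"spin": 0},
  {"gripper": 0,"dx": 0,"dy": 0,"dz": 0,"spin": 0},
  {"gripper": 0,"dx": 0,"dy": 0,"dz": 0,"spin": 0},
  {"gripper": 0,"dx": 0,"dy": 0,"dz": 0,"spin": 0},
  {"gripper": 0,"dx": 0,"dy": 0,"dz": 0,"spin": 0},
  {"gripper": 0,"dx": 0,"dy": 0,"dz": 0,"spin": 0},
  {"gripper": 0,"dx": 0,"dy": 0,"dz": 0,"spin": 0},
])

```text
time: 16.65
ee_pos: [0.4821, -0.0863, 0.0605]
eef_rot: [1.0, 0.0, 0.0, 0.0]
ft_force: [-3.0, 0.6, 5.7]
width: 0.0231
```

Contact at exactly the predicted height, so the blank is on the floor of the nest. Releasing it.

>>> arm_command([
  {"gripper": 50,"dx": 0,"dy": 0,"dz": 0,"spin": 0},
  {"gripper": 50,"dx": 0,"dy": 0,"dz": 0,"spin": 0},
  {"gripper": 50,"dx": 0,"dy": 0,"dz": 0,"spin": 0},
  {"gripper": 50,"dx": 0,"dy": 0,"dz": 0,"spin": 0},
  {"gripper": 50,"dx": 0,"dy": 0,"dz": 0,"spin": 0},
  {"gripper": 50,"dx": 0,"dy": 0,"dz": -0.01,"spin": 0},
  {"gripper": 50,"dx": 0,"dy": 0,"dz": -0.015,"spin": 0},
  {"gripper": 50,"dx": 0,"dy": 0,"dz": -0.02,"spin": 0},
])

```text
time: 17.65
ee_pos: [0.4822, -0.0862, 0.1066]
eef_rot: [1.0, 0.0, 0.0, 0.0]
ft_force: [1.1, -0.2, -0.3]
width: 0.0435
```

>>> arm_command([
  {"gripper": 50,"dx": 0,"dy": 0,"dz": -0.025,"spin": -4},
  {"gripper": 50,"dx": 0.002,"dy": 0.02,"dz": -0.02,"spin": 0},
  {"gripper": 50,"dx": 0,"dy": 0.035,"dz": 0,"spin": 0},
  {"gripper": 50,"dx": 0,"dy": 0.04,"dz": 0,"spin": 0},
  {"gripper": 50,"dx": 0,"dy": 0.02,"dz": 0,"spin": 0},
  {"gripper": 50,"dx": 0,"dy": 0.012,"dz": 0,"spin": 0},
  {"gripper": 50,"dx": 0,"dy": 0,"dz": 0,"spin": 0},
  {"gripper": 50,"dx": 0,"dy": 0,"dz": 0,"spin": 0},
])

```text
time: 18.65
ee_pos: [0.4933, -0.2114, 0.1503]
eef_rot: [0.999, 0.036, 0.0, -0.0]
ft_force: [-0.6, 0.2, 0.5]
width: 0.0432
```

```bash
python3 snap.py i side wrist top
python3 - <<'E'
import cv2
i=cv2.imread('pics/i_side.png')[250:390,225:365];cv2.imwrite('pics/i_c.png',cv2.resize(i,(600,600),interpolation=2))
E
```

```text
{'time': 18.65, 'joint_positions': [0.6913, 0.2219, -0.4183, 1.7707, 0.0968, 1.1693, -1.2544], 'ee_pos': [0.4933, -0.2114, 0.1503], 'ft_force': [-0.6096, 0.1736, 0.4721], 'torque': [-0.0101, 0.0346, -0.0072], 'width': 0.0432}
```

View pics/i_c.png

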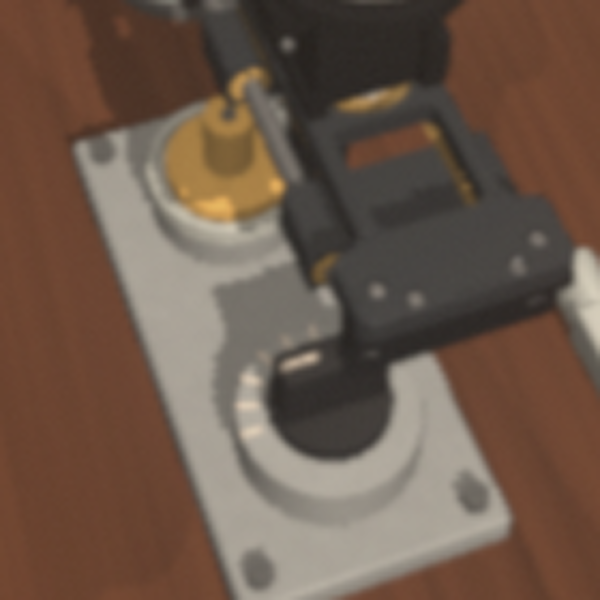

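View pics/i_wrist.png

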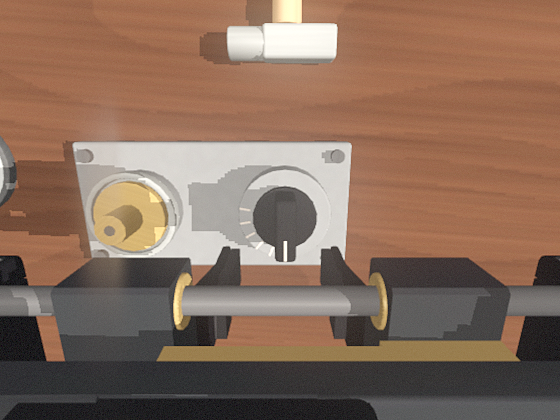

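The blank sits flat in the nest (wrist view (130,215)). The knob bar is at (285,225), vertical in the picture, and its pale line at (286,250) points to the first engraved line, so it is at home.

```bash
python3 - <<'E'
import cv2
i=cv2.imread('pics/i_wrist.png')[160:270,230:340];cv2.imwrite('pics/i_w.png',cv2.convertScaleAbs(cv2.resize(i,(600,600),interpolation=2),alpha=1.6,beta=10))
E
```

```text
(no output)
```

View pics/i_w.png

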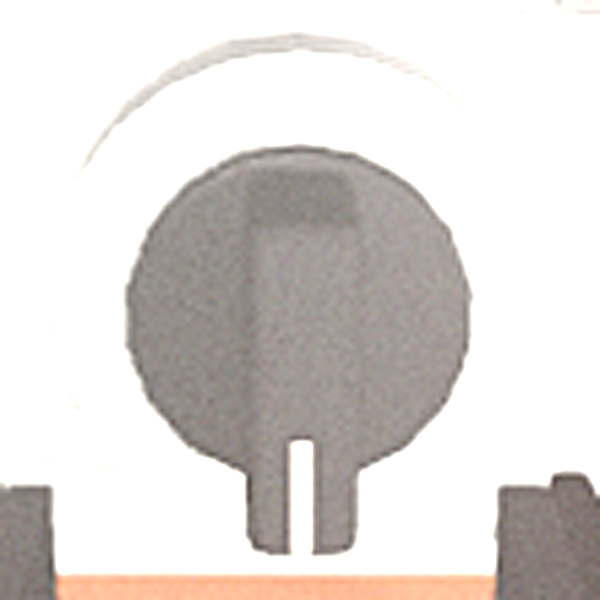

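```bash
python3 - <<'E'
from h import *
W=load('wrist','i');k=600/110;px=lambda a:(230+(a[0]+.5)/k-.5,160+(a[1]+.5)/k-.5)
print('bar',onz(W,px((303,389)),.089),'flange',onz(W,px((298,310)),.055))
a,b=onz(W,px((304,225)),.089),onz(W,px((301.5,553)),.089);d=a-b;print(np.linalg.norm(d),np.degrees(np.arctan2(d[1],d[0])))
E
```

```text
bar [ 0.49092543 -0.21626443  0.089     ] flange [ 0.49160197 -0.21593187  0.055     ]
0.04628831485249167 3.9733324905782252
```

>>> arm_command([
  {"gripper": 60,"dx": -0.0018,"dy": 0.0027,"dz": 0,"spin": 0},
  {"gripper": 60,"dx": 0,"dy": 0,"dz": 0.02,"spin": 0},
  {"gripper": 60,"dx": 0,"dy": 0,"dz": 0.02,"spin": 0},
  {"gripper": 60,"dx": 0,"dy": 0,"dz": 0.02,"spin": 0},
  {"gripper": 60,"dx": 0,"dy": 0,"dz": 0.015,"spin": 0},
  {"gripper": 60,"dx": 0,"dy": 0,"dz": 0.01,"spin": 0},
  {"gripper": 60,"dx": 0,"dy": 0,"dz": 0.004,"spin": 0},
  {"gripper": 60,"dx": 0,"dy": 0,"dz": 0,"spin": 0},
])

```text
time: 19.8
ee_pos: [0.4916, -0.2157, 0.0614]
eef_rot: [0.999, 0.035, 0.0, 0.0]
ft_force: [0.8, 0.0, 0.5]
width: 0.0522
```

>>> arm_command([
  {"gripper": 60,"dx": 0,"dy": 0,"dz": 0,"spin": 0},
  {"gripper": 10,"dx": 0,"dy": 0,"dz": 0,"spin": 0},
  {"gripper": 10,"dx": 0,"dy": 0,"dz": 0,"spin": 0},
  {"gripper": 10,"dx": 0,"dy": 0,"dz": 0,"spin": 0},
  {"gripper": 10,"dx": 0,"dy": 0,"dz": 0,"spin": 0},
  {"gripper": 10,"dx": 0,"dy": 0,"dz": 0,"spin": 0},
  {"gripper": 10,"dx": 0,"dy": 0,"dz": 0,"spin": 0},
  {"gripper": 10,"dx": 0,"dy": 0,"dz": 0,"spin": 0},
])

```text
time: 20.8
ee_pos: [0.4914, -0.2153, 0.0613]
eef_rot: [0.999, 0.035, -0.0, -0.0]
ft_force: [-0.3, 2.2, 2.9]
width: 0.0156
```

>>> arm_command([
  {"gripper": 10,"dx": 0,"dy": 0,"dz": 0,"spin": 4},
  {"gripper": 10,"dx": 0,"dy": 0,"dz": 0,"spin": 4},
  {"gripper": 10,"dx": 0,"dy": 0,"dz": 0,"spin": 4},
  {"gripper": 10,"dx": 0,"dy": 0,"dz": 0,"spin": 4},
  {"gripper": 10,"dx": 0,"dy": 0,"dz": 0,"spin": 4},
  {"gripper": 10,"dx": 0,"dy": 0,"dz": 0,"spin": 0},
  {"gripper": 10,"dx": 0,"dy": 0,"dz": 0,"spin": 0},
  {"gripper": 10,"dx": 0,"dy": 0,"dz": 0,"spin": 0},
])

```text
time: 21.8
ee_pos: [0.4914, -0.2157, 0.0613]
eef_rot: [0.99, -0.138, -0.0, 0.0]
ft_force: [-1.8, 0.5, 2.4]
width: 0.0161
```

```bash
python3 snap.py j side
python3 - <<'E'
import cv2
i=cv2.imread('pics/j_side.png')[250:390,225:365];cv2.imwrite('pics/j_c.png',cv2.resize(i,(600,600),interpolation=2))
E
```

```text
{'time': 21.8, 'joint_positions': [0.6339, 0.316, -0.3506, 1.8576, 0.1282, 0.9898, -1.6199], 'ee_pos': [0.4914, -0.2157, 0.0613], 'ft_force': [-1.8281, 0.4686, 2.4058], 'torque': [0.2103, 0.4329, 0.0316], 'width': 0.0161}
```

View pics/j_c.png

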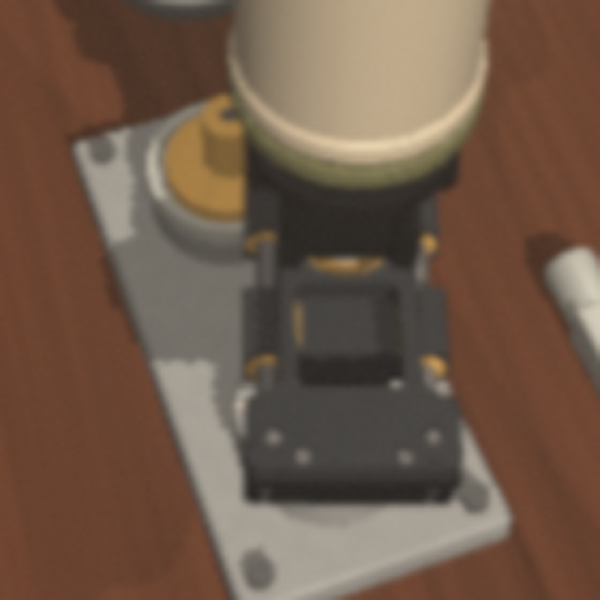

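First click: tool yaw is −15.9° (20° turned) and the torque has settled. On to the second.

>>> arm_command([
  {"gripper": 10,"dx": 0,"dy": 0,"dz": 0,"spin": 4},
  {"gripper": 10,"dx": 0,"dy": 0,"dz": 0,"spin": 4},
  {"gripper": 10,"dx": 0,"dy": 0,"dz": 0,"spin": 4},
  {"gripper": 10,"dx": 0,"dy": 0,"dz": 0,"spin": 4},
  {"gripper": 10,"dx": 0,"dy": 0,"dz": 0,"spin": 4},
  {"gripper": 10,"dx": 0,"dy": 0,"dz": 0,"spin": 0},
  {"gripper": 10,"dx": 0,"dy": 0,"dz": 0,"spin": 0},
  {"gripper": 10,"dx": 0,"dy": 0,"dz": 0,"spin": 0},
])

```text
time: 22.85
ee_pos: [0.4912, -0.2161, 0.0613]
eef_rot: [0.951, -0.308, -0.0, 0.0]
ft_force: [-3.5, -3.4, 2.7]
width: 0.016
```

```bash
python3 snap.py k wrist
```

```text
{'time': 22.85, 'joint_positions': [0.5894, 0.3102, -0.2987, 1.86, 0.1086, 0.9871, -1.9536], 'ee_pos': [0.4912, -0.2161, 0.0613], 'ft_force': [-3.5002, -3.3634, 2.6762], 'torque': [-0.4748, 0.8357, -0.0086], 'width': 0.016}
```

View pics/k_wrist.png

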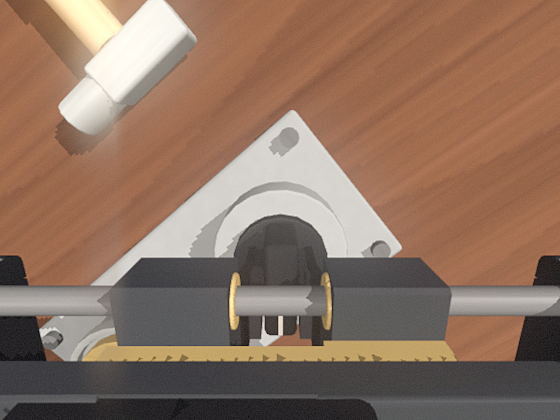

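Second click: yaw is −35.9° and the bar is still square between the fingers at (280,320). On to the third.

>>> arm_command([
  {"gripper": 10,"dx": 0,"dy": 0,"dz": 0,"spin": 4},
  {"gripper": 10,"dx": 0,"dy": 0,"dz": 0,"spin": 4},
  {"gripper": 10,"dx": 0,"dy": 0,"dz": 0,"spin": 4},
  {"gripper": 10,"dx": 0,"dy": 0,"dz": 0,"spin": 4},
  {"gripper": 10,"dx": 0,"dy": 0,"dz": 0,"spin": 4},
  {"gripper": 10,"dx": 0,"dy": 0,"dz": 0,"spin": 0},
  {"gripper": 10,"dx": 0,"dy": 0,"dz": 0,"spin": 0},
  {"gripper": 10,"dx": 0,"dy": 0,"dz": 0,"spin": 0},
])

```text
time: 23.9
ee_pos: [0.4909, -0.2164, 0.0613]
eef_rot: [0.883, -0.469, -0.0, 0.001]
ft_force: [-5.9, -3.5, 4.6]
width: 0.016
```

>>> arm_command([
  {"gripper": 10,"dx": 0,"dy": 0,"dz": 0,"spin": 0},
  {"gripper": 10,"dx": 0,"dy": 0,"dz": 0,"spin": 0},
  {"gripper": 10,"dx": 0,"dy": 0,"dz": 0,"spin": 0},
  {"gripper": 10,"dx": 0,"dy": 0,"dz": 0,"spin": 0},
  {"gripper": 10,"dx": 0,"dy": 0,"dz": 0,"spin": 0},
  {"gripper": 10,"dx": 0,"dy": 0,"dz": 0,"spin": 0},
  {"gripper": 10,"dx": 0,"dy": 0,"dz": 0,"spin": 0},
  {"gripper": 10,"dx": 0,"dy": 0,"dz": 0,"spin": 0},
])

```text
time: 24.9
ee_pos: [0.4908, -0.2164, 0.0612]
eef_rot: [0.883, -0.469, -0.0, 0.001]
ft_force: [-5.8, -3.4, 3.5]
width: 0.0158
```

```bash
python3 snap.py l wrist side top
python3 - <<'E'
import cv2
i=cv2.imread('pics/l_side.png')[250:390,225:365];cv2.imwrite('pics/l_c.png',cv2.resize(i,(600,600),interpolation=2))
i=cv2.imread('pics/l_wrist.png')[180:370,200:360];cv2.imwrite('pics/l_w.png',cv2.convertScaleAbs(cv2.resize(i,(505,600),interpolation=2),alpha=1.5,beta=10))
E
```

```text
{'time': 24.9, 'joint_positions': [0.5454, 0.3053, -0.2474, 1.8626, 0.0896, 0.9849, -2.2884], 'ee_pos': [0.4908, -0.2164, 0.0612], 'ft_force': [-5.7689, -3.4362, 3.4998], 'torque': [-0.7087, 1.2285, -0.0074], 'width': 0.0158}
```

View pics/l_c.png

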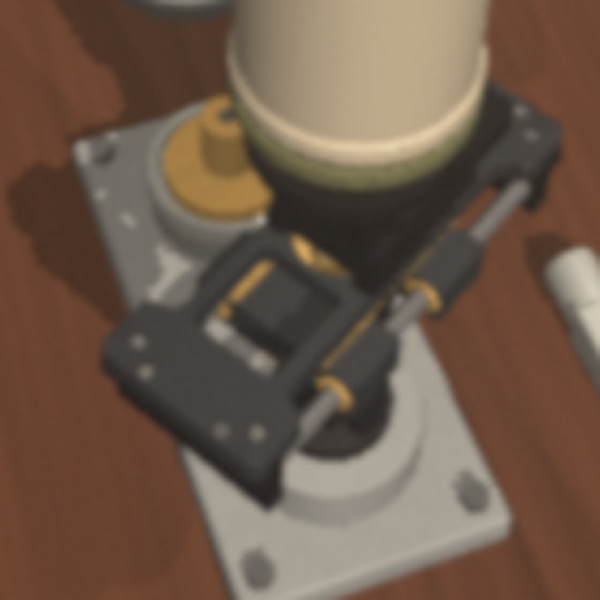

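View pics/l_w.png

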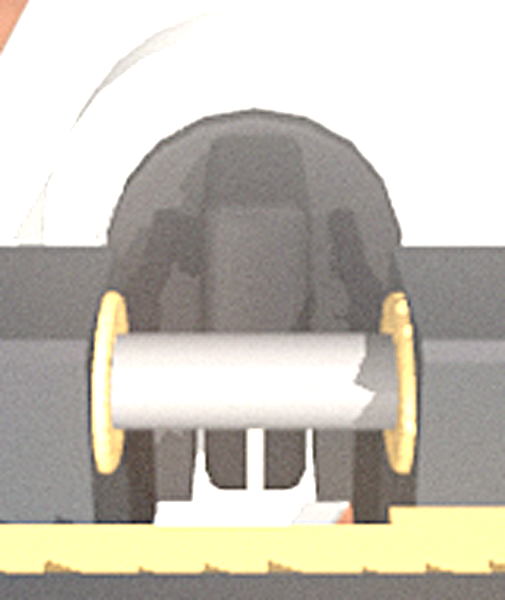

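View pics/l_top.png

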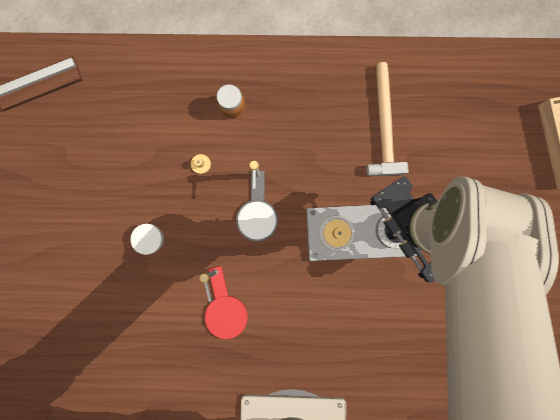

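Third stop: yaw is −55.9°, which is 59.9° from home, with about zero twist. The bar is square in the jaws, the blank is in the nest at (337,233), and the bystanders have not moved. Handing in.

```bash
python3 -c "
from bench import job
print(job.close_job())"
```

```text
the job is handed in; nothing more can be done
None
```

The job is handed in at about 25 s of the 66 s allowed, and every check I could make agreed with the task; `close_job` itself reports no verdict.

- **Blank and viewing:** I gripped the larger brass blank by its hub. I held it level over the grey mirror with its middle at about 0.130 m for more than 2 s. The raw side view put it about 2 mm high. It reads the pointer's post high by about the same amount, so I took that as calibration error.
- **Nest:** I lowered the blank until it touched the nest floor, at exactly the predicted height, and only then let go. Later pictures show it lying flat in the cup.
- **Knob:** I gripped the knob at home and turned it clockwise in three 20° steps. The last check showed 59.9° turned, no remaining twist and the bar square in the jaws, which is the third stop, still gripped and at rest. The jaws hide the pale line and the engraved lines, so I confirmed the stop from the tool angle and the torque, not by reading the marks.
- **Side load:** About 7 N of sideways force remained at the wrist at the end, well under the limits.
- **Bystanders:** In the last top view the tin, hammer, jar and look-alikes stood where they started.

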